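# Open the accessories case and put the nozzle jar away

## Task

Put the black-capped nozzle jar away in the blue accessories case: first lift the tape roll off the lid and lay it flat on a free patch of the desk, then swing the lid up past its balance point so that it stands open by itself, and then stand the jar upright in the empty cork-lined compartment. Set the tape and the jar down rather than dropping them, leave the lid open, and do not disturb the grey-capped jar already in the case or the other things on the desk.

Things in the scene. Friction and masses are not known exactly. Their poses are not given: they have to be found in the camera images.
- case: blue lidded accessories case that cannot move, 110 (x) x 250 (y) x 66 mm closed: base 42 mm high with 4 mm walls and floor, lid 24 mm high. Origin: centre of its underside; its x points from the handle side (front) to the hinge side (back), y along its length, z up. A 4 mm wall across the middle (as high as the base) parts it into two compartments, each 102 mm (x) x 119 mm (y), centred 61.5 mm either side of the middle along y
- case_lid (a joint): angle of the lid about the hinge at its back: 0 closed, grows as it opens, stop at 1.85 rad (leaning back past upright). Plain hinge with no spring: below about 1.25 rad it falls shut, beyond about 1.35 rad it falls back to the stop and stays. The lid weighs 0.22 kg
- lid_handle (a point): middle of the black bar handle of the lid: a 9 mm round bar parallel to the case's y, about 85 mm of it free between its two legs, 38 mm in front of the lid's front face; with the lid closed it is 54 mm above the desk. It turns with the lid at 148 mm from the hinge axis and then 12 mm square to that (on the lid's outer side); when the lid is upright it is at its upper end
- lid_hinge (a point): middle of the hinge axis, at the upper back edge of the case's base, 42 mm above the desk; the axis runs along the case's y. Behind the case stand a computer tower and a monitor, both taller than the open lid, from about x = 0.72 m on; a 3D printer with a bed plate 0.28 m up fills the right side of the desk, y below -0.55 m
- cork_bay (a point): middle of the top of the cork mat (96 x 112 x 3 mm) on the floor of the empty compartment where the jar belongs, 7 mm above the desk; same axes as the case. It may be either of the two compartments; hidden until the lid is open
- tape_mid (a point): centre of the roll of black electrical tape, ring of 53 mm outside, 19 mm high, z is its axis; it lies flat on the closed lid at the start
- jar_mid (a point): centre of the jar of brass nozzles with the BLACK screw cap, 47 mm across the cap (44 mm body), 46 mm high, z points up through the cap; stands upright on the desk among the other things
- grey_jar_mid (a point): centre of the jar with the GREY cap, 42 mm across, 43 mm high, standing in the other compartment of the case; leave it
- bracket_mid (a point): centre of a red printed bracket, 34 x 46 x 34 mm; leave it
- gear_mid (a point): centre of a teal printed gear, 47 mm across, 16 mm high; leave it
- cube_mid (a point): centre of a red printed cube, 22 mm; leave it
- marker_mid (a point): centre of a blue marker lying on the desk, 15 x 121 x 17 mm, long along its y; leave it
- cutters_mid (a point): centre of a pair of flush cutters with orange handles lying flat, 51 x 132 x 10 mm, long along its y; leave it
Not all that is in view belongs to the job. Leave any white look-alike of the part that bears tape_mid alone. Leave any purple look-alike of the part that bears jar_mid alone.

How it is judged:
On the way, in this order (a step that is already met when the one before it is completed fails the run):
1. the tape roll lies flat on the desk, let go, with the lid still closed (height (world z) of tape_mid below 0.015 m and angle between tape_mid's own z axis and vertical below 0.15 rad and value of joint case_lid below 0.15 rad and contact force between the fingers and tape below 0.05 N and linear speed of tape below 0.02 m/s), for 0.1 s.
2. the lid stands open past its balance point by itself, not touched (value of joint case_lid above 1.6 rad and contact force between anything else and case_lid below 0.05 N), for 0.2 s.
At the end, for the whole second after the job is handed in: the lid stands open by itself beyond 1.6 rad; the black-capped jar stands upright (within 0.15 rad), at rest, on the floor of the cork-lined compartment (its centre within 45 mm of the mat's centre either way); the tape roll lies flat and still on the desk (value of joint case_lid above 1.6 rad and x of jar_mid in the frame of cork_bay between -0.045 and 0.045 m and y of jar_mid in the frame of cork_bay between -0.045 and 0.045 m and z of jar_mid in the frame of cork_bay below 0.03 m and angle between each of jar_mid, tape_mid's own z axis and vertical below 0.15 rad and linear speed of each of nozzle_jar, tape below 0.02 m/s and height (world z) of tape_mid below 0.015 m); the robot touches nothing.
It fails at once if the tape roll is dropped or swept off the lid (loose in the air away from where it lay) (distance of tape_mid from where it was at the start of the episode above 0.04 m and height (world z) of tape_mid above 0.04 m and contact force between the fingers and tape below 0.05 N and contact force between case and tape below 0.02 N).
It fails at once if the nozzle jar is let go in the air (height (world z) of jar_mid above 0.075 m and contact force between the fingers and nozzle_jar below 0.05 N).
It fails at once if the grey-capped jar in the case is tipped, lifted or shoved more than 30 mm (distance of grey_jar_mid from where it was at the start of the episode above 0.03 m or angle between grey_jar_mid's own z axis and vertical above 0.4 rad).
It fails at once if the red bracket, teal gear, red cube, blue marker or pair of flush cutters is moved more than 20 mm (distance of any of bracket_mid, gear_mid, cube_mid, marker_mid, cutters_mid from where it was at the start of the episode above 0.02 m).
It also fails if it takes over 69 s, if anything falls off the work surface, if the arm or the gripper's body presses on something with over 40 N, if the wrist force passes 120 N, or if a joint passes its speed limit or range.

## Robot

A 7-joint arm with a two-finger parallel gripper is mounted at the origin on a cart in front of the work surface, level with it; the furniture and walls round the work are solid. World frame = base frame: x ahead of the robot, y to its left, z up, the work surface at z = 0. Lengths are in m, angles in rad, forces in N, time in s.
With the tool pointing down it reaches from about 0.425 to 0.925 m from the base axis. Payload 6.8 kg.
Tool frame: the origin (TCP) lies on the mounting face of the last link; the fingertips stand 182 mm ahead of it and the grasp point (between the pads) lies 163 mm ahead of it (env.hold_point_z is the distance from the TCP to the grasp point, in m); z points along the fingers, y is the line along which they close (so a half turn about z gives the same grasp; the last joint's range is limited). The gripper opens to 88 mm and grips with 3 to 60 N. Pads are 20 mm wide; open, the fingers measure 115 mm over their backs; the gripper's body (75 mm by 178 mm) begins 61 mm behind the grasp point.
Start: joints at [-1.352, 0.477, 0.022, 1.555, -0.011, 1.109, -0.083], TCP at [0.217, 0.639, 0.405] pointing down, gripper open.
Joint ranges: [-2.96, 2.96], [-0.34, 2.1], [-1.41, 1.46], [0.24, 2.44], [-1.37, 4.51], [0.17, 1.92], [-2.96, 2.96]. Speed limits (rad/s): [2.39, 2.39, 3.14, 3.14, 3.14, 3.14, 3.14].

## Interface

Orientations are given as a unit quaternion [w, x, y, z].
In Python, from workcell import env gives the robot as it stands. The module is installed in compiled form; this text tells all that it offers. Calls block until the motion is done:
- env.goto(position, orientation): joint-space move of the TCP to a pose.
- env.move_straight(position, orientation=None, max_speed=0.15, until_force=None): straight line of the TCP; orientation=None keeps the orientation; max_speed is the mean speed in m/s. With until_force (N) it stops when the force on the tool has changed by that much, and returns True; else False.
- env.movej(angles): joint-space move.
- env.let_go() and env.close_gripper(newtons=None): open the fingers fully, or close them until they stop; newtons is the grip in N (None keeps the last).
- env.sleep(seconds).
- env.ik(position, orientation): joint angles nearest the present ones, or None.
- env.get_state(): the state.
- env.grab_frame(name): name is "scene" or "top"; returns the picture (384x512x3 uint8, blue, green, red); there is no depth.
- env.calibration(name): a dict with "fov_y" (degrees; the focal length in pixels is half the picture's height over the tangent of half this angle, whatever the lens; pixels are square), "cx", "cy" (the principal point, pixels), "dist_coeffs" ([k1, k2, p1, p2, k3] as OpenCV has them; the pictures are not rectified), "rvec" (rotation vector, rad) and "tvec" (3), from world to camera coordinates, as OpenCV has them. Camera axes: x right, y down, z forward; pixel columns grow to the right and rows downward; lengths in m; the calibration is good to about 2 mm. A picture is of the moment at which its call begins. calibration takes no time and is no camera call.
A pose or a line that the arm cannot do raises env.Unreachable and nothing moves.
- env.hand_in(): hands the job in; it is judged then, once.
Trained networks look in the newest picture that a camera, given by its name, has taken for a name from the list of things; names that differ only in an ending like _2 or _b are one class to them, and where a whole thing is asked for, a point or a joint stands for the part that bears it (a point fixed in the world has none). Each returns a list of dicts, best first, with "confidence" (0 to 1); they miss things now and then, are a little off and sometimes report something else, mostly with a low value. They report only what shows in the picture. A call takes as long as a camera call. They do not tell look-alikes from the thing itself.
- env.recognise(label, camera): "uv" ([column, row] in pixels, amid what is visible of it).
- env.regions_of(label, camera): "mask" (384x512 bool, what is visible of it) and "uv" ([column, row] in pixels, amid what is visible of it).
The state is a dict: "time_s": time; "joint_pos": joint angles; "joint_velocities": joint speeds; "tau": joint torques, N m; "eef_pos": TCP position; "tool_rot": TCP orientation; "contact_force": force on the tool from outside, world axes, zero at the start; "ft_torque": the same for the moment, N m; "grip_width": finger opening in m; "gripper_force": force on a finger pad.
Only numpy, scipy, OpenCV 4.12 (cv2) and the standard library are available. Lean on these libraries where they do the work, as an engineer would, in place of code of your own. Each camera call takes 0.05 s, during which the arm holds its last target. There are 200 camera calls.

## Working session

There is one attempt and no reset: what is moved stays moved. The work goes in short steps, each a Python script; the robot and the scene stay as the last script left them, time stands still between calls to the robot, and variables do not carry over. Pictures are saved under pics/ and viewed, at most 10 in all, crops included, and the job is handed in when it is done.

```bash
mkdir -p pics; cat > h.py <<'E'
import numpy as np, cv2
from workcell import env
def cam(n):
    c=env.calibration(n); f=192/np.tan(np.radians(c["fov_y"])/2)
    K=np.array([[f,0,c["cx"]],[0,f,c["cy"]],[0,0,1.]]); R=cv2.Rodrigues(np.array(c["rvec"],float))[0]
    return K,np.array(c["dist_coeffs"],float),R,np.array(c["tvec"],float).ravel(),np.array(c["rvec"],float)
def w(n,uv,z):
    K,D,R,t,_=cam(n); p=cv2.undistortPoints(np.array([[uv]],float),K,D)[0,0]
    d=R.T@np.array([p[0],p[1],1]); o=-R.T@t; return o+d*(z-o[2])/d[2]
def px(n,P):
    K,D,R,t,r=cam(n); return cv2.projectPoints(np.array(P,float).reshape(-1,1,3),r,t,K,D)[0].reshape(-1,2)
def q(yaw):  # tool down, tool y at angle yaw+90deg convention: x axis at yaw
    return np.array([0,np.cos(yaw/2),np.sin(yaw/2),0])
E
python3 - <<'E'
from h import *
for n in("scene","top"):
    im=env.grab_frame(n); cv2.imwrite(f"pics/{n}0.png",cv2.resize(im,(800,600)))
    K,D,R,t,_=cam(n); print(n,"pos",(-R.T@t).round(3))
    for l,z in(("case",.06),("lid_handle",.054),("tape_mid",.0755),("jar_mid",.023),("bracket_mid",.017),("gear_mid",.008),("cube_mid",.011),("marker_mid",.0085),("cutters_mid",.005)):
        for d in env.recognise(l,n): 
            if d["confidence"]>.2: print(l,np.round(d["uv"],1),round(d["confidence"],2),w(n,d["uv"],z)[:2].round(3))
print(env.get_state())
E
```

```text
scene pos [-0.502 -0.446  0.793]
case [245.8 202.5] 0.94 [0.499 0.105]
case [186.6 180.6] 0.21 [0.545 0.375]
lid_handle [243.7 197.3] 0.69 [0.534 0.131]
tape_mid [299.5 215.4] 0.71 [ 0.478 -0.096]
tape_mid [245.3 188.6] 0.46 [0.557 0.136]
jar_mid [312.1 200.6] 0.66 [ 0.654 -0.078]
jar_mid [338.2 212.4] 0.54 [ 0.618 -0.183]
bracket_mid [374.1 224. ] 0.45 [ 0.608 -0.305]
gear_mid [322.6 240. ] 0.47 [ 0.472 -0.176]
gear_mid [248.1 205.2] 0.47 [0.557 0.128]
marker_mid [350.8 237.3] 0.61 [ 0.52  -0.253]
cutters_mid [193.1 179.9] 0.63 [0.639 0.416]
top pos [0.317 0.061 1.234]
case [239.3 197.1] 0.81 [0.542 0.12 ]
lid_handle [237.5 197.3] 0.69 [0.542 0.126]
tape_mid [295.5 193.5] 0.72 [ 0.569 -0.054]
jar_mid [335.4 186.3] 0.68 [ 0.619 -0.188]
jar_mid [300.2 173.1] 0.59 [ 0.651 -0.068]
bracket_mid [368.9 192.3] 0.69 [ 0.612 -0.302]
gear_mid [329.9 230.4] 0.71 [ 0.474 -0.182]
gear_mid [239.4 191.1] 0.47 [0.572 0.125]
marker_mid [370.8 189.9] 0.53 [ 0.623 -0.311]
marker_mid [344.3 218.1] 0.51 [ 0.519 -0.227]
cutters_mid [147.8 156.5] 0.55 [0.658 0.449]
{'time_s': 1.0, 'joint_pos': array([-1.3521128 ,  0.47698403,  0.02240509,  1.55541485, -0.01147327,
        1.10928671, -0.08313151]), 'joint_velocities': array([ 0.00176264,  0.0007491 , -0.00169686, -0.00044513,  0.00145104,
       -0.00103604,  0.00044972]), 'tau': array([ 2.98860414e-04, -5.82735729e+01,  1.53307982e+00, -2.72940427e+01,
       -5.44354180e-02,  1.00754850e-02,  2.82529976e-05]), 'eef_pos': array([0.21667933, 0.63928564, 0.40466845]), 'tool_rot': array([7.64032140e-06, 1.62688118e-01, 9.86677544e-01, 1.73112859e-05]), 'contact_force': array([-0.02153922, -0.10996252,  0.38039075]), 'ft_torque': array([-0.03140416,  0.00474077,  0.05636055]), 'gripper_force': 0.0, 'grip_width': 0.08785090041453998}
```

View pics/top0.png

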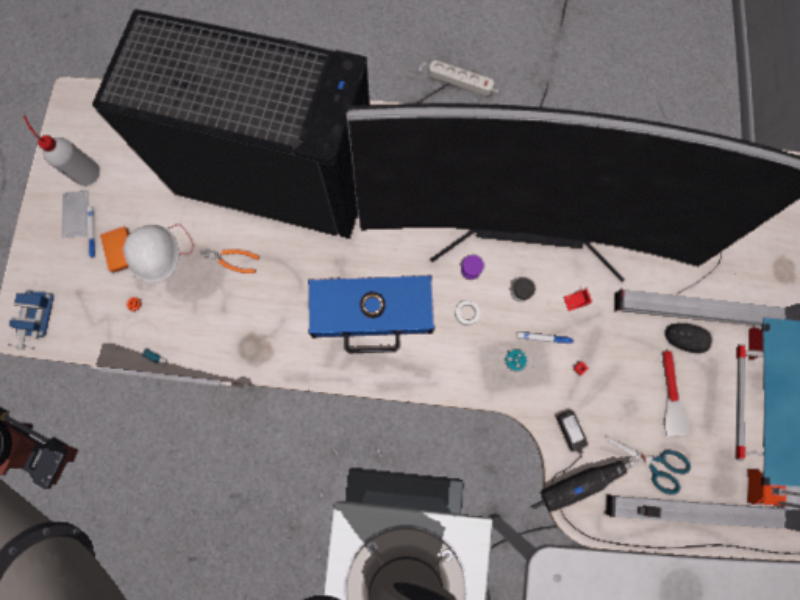

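View pics/scene0.png

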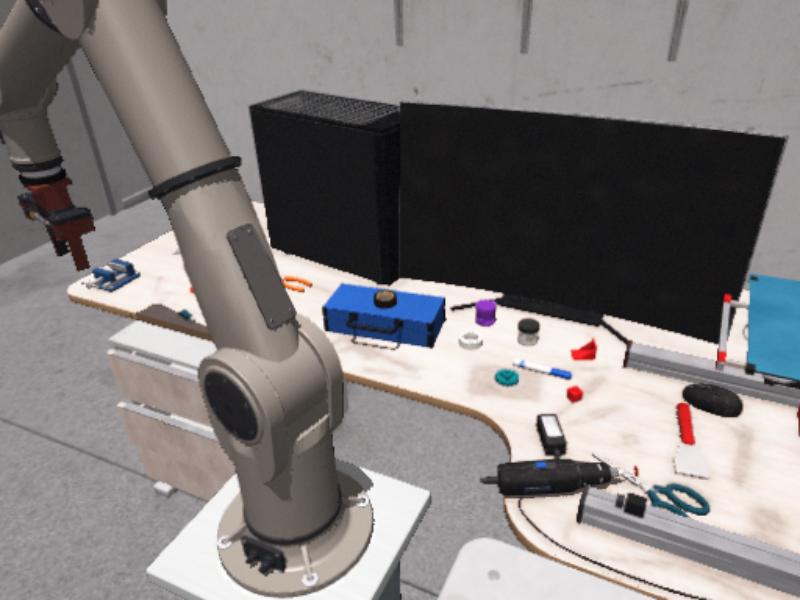

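The top view shows the case centred at about (371,305), with the black tape on its lid at (372,304) and the handle below. The black-capped jar is at (523,288), the purple decoy at (472,266) and the white ring at (467,312). The desk left of the case, around (250,320), is free. Next I refine the poses and check reach.

```bash
cat > fit.py <<'E'
from h import *
from scipy.optimize import minimize
ims={n:env.grab_frame(n) for n in("scene","top")}
m={}
for n,im in ims.items():
    hsv=cv2.cvtColor(im,cv2.COLOR_BGR2HSV)
    b=cv2.inRange(hsv,(105,120,40),(125,255,255)); b=cv2.morphologyEx(b,cv2.MORPH_OPEN,np.ones((3,3)))
    k,l,s,c=cv2.connectedComponentsWithStats(b)
    i=1+np.argmax(s[1:,4]); h=cv2.findContours((l==i).astype(np.uint8),0,1)[0][0]
    mm=np.zeros(b.shape,np.uint8); cv2.fillConvexPoly(mm,cv2.convexHull(h),1); m[n]=mm; print(n,s[i])
def box(p):
    c,s=np.cos(p[2]),np.sin(p[2]); return [[p[0]+c*x-s*y,p[1]+s*x+c*y,z] for x in(-.055,.055) for y in(-.125,.125) for z in(0,.066)]
def cost(p):
    e=0
    for n in m:
        r=np.zeros((384*4,512*4),np.uint8); cv2.fillConvexPoly(r,cv2.convexHull((px(n,box(p))*4+1.5).round().astype(np.int32)),255)
        r=cv2.resize(r,(512,384),interpolation=cv2.INTER_AREA)/255.; e+=np.abs(r-m[n]).sum()
    return e
r=minimize(cost,[.56,.125,0],method="Nelder-Mead",options=dict(initial_simplex=[[.56,.125,0],[.58,.125,0],[.56,.14,0],[.56,.125,.1]]))
print("case",r.x.round(4),r.fun,cost([*r.x]))
for lab,zt,zc in(("tape_mid",.085,.0755),("jar_mid",.046,.023)):
    for n in m:
        env.grab_frame(n)
        for d in env.regions_of(lab,n):
            if d["confidence"]<.25: continue
            ys,xs=np.nonzero(d["mask"]); v=ims[n][d["mask"]].mean(0)
            print(lab,n,round(d["confidence"],2),d["uv"],len(xs),v.round(),w(n,(xs.mean(),ys.mean()),zc)[:2].round(4),w(n,((xs.min()+xs.max())/2,(ys.min()+ys.max())/2),zc)[:2].round(4))
E
python3 fit.py
cat > lid.py <<'E'
from h import *
from scipy.spatial.transform import Rotation as Ro
def qt(phi,psi):  # tool z pitched phi below horizontal, heading psi; tool y in the vertical plane
    a=np.array([np.cos(phi)*np.cos(psi),np.cos(phi)*np.sin(psi),-np.sin(phi)])
    c=np.array([np.sin(phi)*np.cos(psi),np.sin(phi)*np.sin(psi),np.cos(phi)])
    return a,c
def quat(a,c,flip):
    if flip: c=-c
    R=np.column_stack([np.cross(c,a),c,a]); x=Ro.from_matrix(R).as_quat(); return np.r_[x[3],x[:3]]
def bar(case,th):
    cx,cy,yw=case; d=.055-.148*np.cos(th)+.012*np.sin(th); z=.042+.148*np.sin(th)+.012*np.cos(th)
    return np.array([cx+d*np.cos(yw),cy+d*np.sin(yw),z])
def pose(case,th,phi,s,flip,off=0):   # s: bar distance from the fingertips
    a,c=qt(phi,case[2]); return bar(case,th)+off*c-a*(.182-s),quat(a,c,flip)
E
python3 - <<'E'
from lid import *
case=[.56,.125,0]
for flip in(0,1):
  for p in(40,45,50,55,60,65):
    print(flip,p,[None if (j:=env.ik(*pose(case,th,np.radians(p+d),.012,flip))) is None else j.round(1).tolist() for th,d in((0,0),(.8,8),(1.55,15))])
E
```

```text
scene [ 208  182   76   40 1954]
top [ 198  177   79   38 2557]
case [0.5491 0.1299 0.151 ] 272.1843137254902 272.1843137254902
tape_mid scene 0.73 [299.9, 215.7] 168 [201. 204. 209.] [ 0.4712 -0.1013] [ 0.4711 -0.1015]
tape_mid scene 0.57 [246.9, 193.2] 138 [57. 65. 77.] [0.5452 0.1273] [0.5461 0.1274]
tape_mid top 0.49 [297.6, 193.0] 41 [201. 201. 207.] [ 0.5613 -0.0644] [ 0.5561 -0.0656]
jar_mid scene 0.71 [339.0, 212.8] 195 [ 91.  94. 101.] [ 0.6207 -0.1797] [ 0.6196 -0.18  ]
jar_mid scene 0.62 [310.6, 199.3] 193 [153.  54. 119.] [ 0.6571 -0.0699] [ 0.6575 -0.0687]
jar_mid top 0.56 [303.2, 170.5] 226 [153.  84. 134.] [ 0.6603 -0.0746] [ 0.6605 -0.0753]
jar_mid top 0.54 [334.1, 183.4] 240 [86. 87. 94.] [ 0.6237 -0.1816] [ 0.6243 -0.1811]
0 40 [None, None, [-1.3, 0.4, 1.1, 2.2, -1.1, 0.2, 0.6]]
0 45 [None, [0.5, 0.4, -1.2, 2.4, 1.6, 0.7, -1.9], [-0.8, 0.3, 0.5, 2.1, 0.1, 0.3, -0.5]]
0 50 [None, [-0.9, 0.2, 0.5, 2.4, 1.1, 0.2, -1.5], [-0.8, 0.3, 0.5, 2.1, -0.0, 0.4, -0.3]]
0 55 [None, [-1.0, 0.2, 0.5, 2.3, 0.4, 0.2, -0.8], [-0.8, 0.3, 0.5, 2.0, -0.1, 0.5, -0.2]]
0 60 [None, [-0.9, 0.2, 0.5, 2.3, 0.1, 0.3, -0.5], [-0.8, 0.4, 0.5, 1.9, -0.2, 0.6, -0.1]]
0 65 [[0.5, 0.7, -1.2, 2.4, 1.6, 0.8, -1.9], [-0.9, 0.2, 0.5, 2.2, -0.0, 0.5, -0.4], [-0.8, 0.4, 0.6, 1.9, -0.3, 0.8, -0.1]]
1 40 [None, None, [-0.6, 0.3, 0.2, 2.2, 0.9, 0.2, 1.9]]
1 45 [None, [-0.7, 0.2, 0.2, 2.4, 1.7, 0.3, 1.0], [-0.5, 0.3, 0.1, 2.1, 0.6, 0.3, 2.2]]
1 50 [None, [-0.7, 0.2, 0.2, 2.4, 1.2, 0.2, 1.5], [-0.4, 0.3, 0.0, 2.0, 0.4, 0.4, 2.5]]
1 55 [None, [-0.6, 0.2, 0.1, 2.3, 0.7, 0.3, 2.0], [-0.3, 0.3, -0.0, 2.0, 0.2, 0.5, 2.6]]
1 60 [None, [-0.5, 0.2, 0.1, 2.2, 0.4, 0.4, 2.3], [-0.3, 0.3, -0.0, 1.9, 0.2, 0.7, 2.7]]
1 65 [[-0.4, 0.4, -0.2, 2.4, 1.7, 0.3, 1.0], [-0.4, 0.2, 0.0, 2.2, 0.3, 0.5, 2.5], [-0.3, 0.4, -0.1, 1.8, 0.1, 0.8, 2.7]]
```

```bash
cat >> fit.py <<'E'
from lid import bar
tiles=[]
for n in ims:
    im=cv2.resize(ims[n],None,fx=4,fy=4,interpolation=cv2.INTER_CUBIC)
    P=(px(n,box(r.x))*4+1.5).round().astype(int)
    for i in range(8):
        for j in range(i):
            if bin(i^j).count("1")==1: cv2.line(im,tuple(map(int,P[i])),tuple(map(int,P[j])),(0,255,255),1)
    b=bar(r.x,0); e=np.array([-np.sin(r.x[2]),np.cos(r.x[2]),0])*.047
    B=(px(n,[b-e,b+e])*4).astype(int); cv2.line(im,tuple(map(int,B[0])),tuple(map(int,B[1])),(0,255,0),1)
    c=(px(n,[[*r.x[:2],.066]])[0]*4).astype(int); tiles.append(im[c[1]-150:c[1]+150,c[0]-200:c[0]+200])
cv2.imwrite("pics/fit.png",np.hstack(tiles))
E
python3 fit.py | grep case
```

```text
case [0.5491 0.1299 0.151 ] 272.1843137254902 272.1843137254902
```

View pics/fit.png

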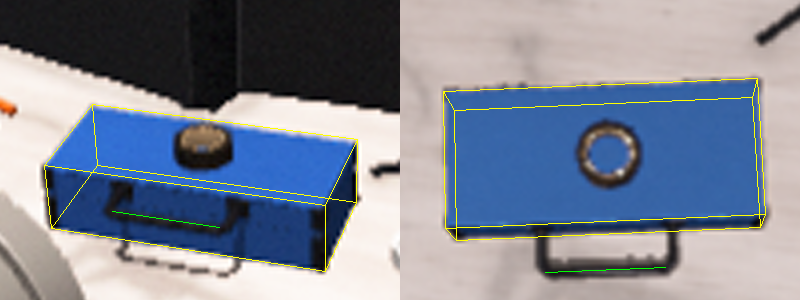

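The box overlay matches the case edges and the bar in both views, so the pose is confirmed. The tape's hole centre shows at crop pixel (608,153) of the right tile. Next: bar-grasp reach search and the tape numbers.

```bash
cat >> lid.py <<'E'
CASE=[.5491,.1299,.151]
def pose2(case,th,phi,beta,s,flip,off=0,back=0):
    a0,c=qt(phi,case[2]); yv=np.array([-np.sin(case[2]),np.cos(case[2]),0])
    a=np.cos(beta)*a0+np.sin(beta)*yv
    return bar(case,th)+off*c-a*(.182-s+back),quat(a,c,flip)
E
python3 - <<'E'
from lid import *
d=px("top",[[.5491,.1299,.066]])[0]+[2,.75]
print("tape top",w("top",d,.085).round(4),"free",w("top",(160,205),0).round(3),w("top",(300,193.5),0.0095),w("top",(150,165),0.0))
R=np.radians
for flip in(0,1):
  for p in(45,50,55,60,64):
    for b in(-45,-30,-15,15,30,45):
      J=[env.ik(*pose2(CASE,th,R(p+dd),R(b),.01,flip,back=bk)) for th,dd,bk in((0,0,.06),(0,0,0),(.8,5,0),(1.55,10,0))]
      if all(j is not None for j in J): print(flip,p,b,[j.round(1).tolist() for j in J])
E
```

```text
tape top [0.5436 0.1224 0.085 ] free [0.498 0.382 0.   ] [ 0.5851407  -0.07485059  0.0095    ] [0.63082784 0.43762988 0.        ]
0 45 -45 [[-1.6, 0.8, 0.5, 2.3, 0.9, 0.8, -2.2], [-1.1, 0.7, 0.1, 2.3, 1.2, 1.0, -2.4], [-1.4, 0.6, 0.6, 2.2, 1.0, 0.8, -1.8], [-1.3, 0.6, 0.7, 2.0, 0.8, 0.9, -1.4]]
0 45 45 [[1.2, 0.9, -1.0, 2.4, -1.3, 0.4, 2.2], [0.2, 0.7, 0.0, 2.4, 4.5, 1.1, 2.5], [1.0, 0.7, -1.0, 2.3, -1.2, 0.5, 1.7], [0.2, 0.5, -0.2, 2.0, -1.3, 0.8, 1.6]]
0 50 -45 [[-1.6, 0.7, 0.6, 2.3, 0.8, 0.8, -2.0], [-1.5, 0.8, 0.6, 2.3, 1.0, 0.7, -2.1], [-1.4, 0.6, 0.6, 2.2, 0.9, 0.8, -1.7], [-1.2, 0.6, 0.7, 1.9, 0.7, 0.9, -1.3]]
0 50 45 [[1.0, 0.7, -0.8, 2.4, -1.3, 0.5, 2.1], [-0.2, 0.8, 0.4, 2.4, 4.5, 1.3, 2.4], [0.6, 0.5, -0.6, 2.2, -1.3, 0.7, 1.7], [-0.1, 0.5, 0.2, 2.0, -1.3, 1.0, 1.5]]
0 55 -45 [[-1.5, 0.7, 0.6, 2.3, 0.8, 0.8, -1.8], [-1.5, 0.8, 0.6, 2.3, 0.9, 0.6, -1.9], [-1.4, 0.6, 0.6, 2.2, 0.8, 0.9, -1.5], [-1.2, 0.6, 0.7, 1.9, 0.6, 0.9, -1.1]]
0 55 -30 [[-1.2, 0.4, 0.2, 2.4, 1.2, 0.8, -2.1], [-1.2, 0.6, 0.3, 2.4, 1.4, 0.6, -2.3], [-1.3, 0.4, 0.6, 2.3, 0.9, 0.7, -1.5], [-1.1, 0.5, 0.6, 2
[... 2970 characters left out ...]
, 0.6, 0.6, 1.9, -1.3, 1.3, -1.9]]
1 64 -45 [[-1.0, 0.6, -0.1, 2.2, 0.9, 1.1, 1.3], [-0.9, 0.7, -0.0, 2.2, 1.0, 1.0, 1.3], [-0.8, 0.5, -0.1, 2.1, 0.9, 1.2, 1.7], [-0.6, 0.6, -0.1, 1.8, 0.9, 1.3, 2.0]]
1 64 -30 [[-0.9, 0.4, -0.0, 2.3, 1.0, 0.8, 1.4], [-0.9, 0.5, 0.1, 2.3, 1.2, 0.7, 1.2], [-0.7, 0.3, -0.0, 2.2, 0.9, 0.9, 1.8], [-0.6, 0.4, -0.1, 1.9, 0.7, 1.0, 2.1]]
1 64 30 [[0.6, 0.4, -0.6, 2.4, -1.3, 0.4, -1.5], [1.0, 0.9, -1.2, 2.4, 1.4, 0.2, 2.2], [-0.7, 0.4, 0.8, 2.3, -1.3, 0.9, -1.8], [-0.8, 0.6, 1.1, 2.0, -1.3, 1.2, -2.0]]
1 64 45 [[0.3, 0.5, 0.0, 2.3, -1.3, 0.9, -1.3], [0.6, 0.7, -0.6, 2.3, -1.3, 0.5, -1.4], [-0.2, 0.5, 0.4, 2.2, -1.3, 1.1, -1.7], [-0.4, 0.6, 0.6, 1.9, -1.3, 1.3, -1.9]]
```

```bash
cat > tape.py <<'E'
from lid import *
def st(m):
    s=env.get_state(); print(m,round(s["time_s"],1),s["eef_pos"].round(4),"w",round(s["grip_width"],4),"F",round(s["gripper_force"],1),s["contact_force"].round(1))
def down(yaw,pos):
    best=None
    for k in(0,np.pi):
        j=env.ik(pos,q(yaw+k))
        if j is not None and (best is None or np.abs(j-env.get_state()["joint_pos"]).max()<best[0]): best=(np.abs(j-env.get_state()["joint_pos"]).max(),q(yaw+k))
    return best[1]
if __name__=="__main__":
    T=[.544,.124]; Q=down(.151,[*T,.3505])
    env.goto([*T,.33],Q); st("above")
    hit=env.move_straight([*T,.2505],max_speed=.08,until_force=6); st(f"hit{hit}")
    env.close_gripper(15); st("grip")
    env.move_straight([*T,.33]); st("lift")
    P=[.50,.38]
    env.goto([*P,.26],Q); st("over")
    env.move_straight([*P,.19],max_speed=.1)
    hit=env.move_straight([*P,.182],max_speed=.02,until_force=3); st(f"down{hit}")
    env.let_go(); env.move_straight([*P,.28]); st("free")
    cv2.imwrite("pics/tape.png",cv2.resize(env.grab_frame("top")[100:290,60:310],(750,570)))
E
python3 tape.py
```

```text
above 4.2 [0.544  0.1252 0.33  ] w 0.0878 F 0.0 [0.1 0.5 0.1]
hitFalse 5.3 [0.5443 0.124  0.251 ] w 0.0876 F 0.0 [-0.2  0.9 -0.8]
grip 6.0 [0.544  0.124  0.2505] w 0.0502 F 15.0 [-0.2 -0.2  0.9]
lift 6.7 [0.5436 0.1242 0.3294] w 0.0502 F 15.0 [ 0.3  0.7 -1.3]
over 7.7 [0.5011 0.3778 0.2603] w 0.05 F 15.0 [ 0.5  0.4 -0.2]
downTrue 8.9 [0.5002 0.3803 0.1843] w 0.0506 F 15.0 [ 0.7 -0.6  3.4]
free 10.5 [0.4995 0.3799 0.2793] w 0.0881 F 0.0 [-0.4 -0.2 -0.5]
```

View pics/tape.png

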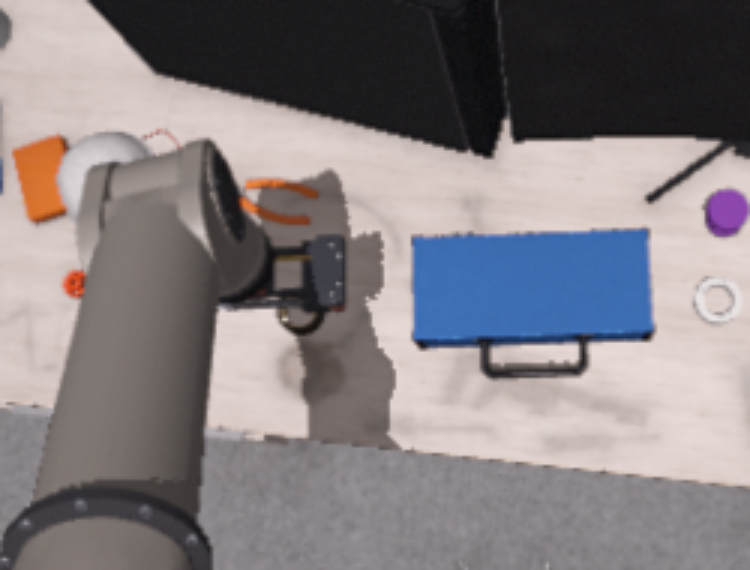

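The tape lies flat on the desk at crop pixel (300,315), clear of the cutters, and the lid is clear. Next I swing the lid by the bar.

```bash
cat > swing.py <<'E'
from tape import *
R=np.radians
def P(th,phi,off=0,back=0,beta=-35): return pose2(CASE,th,R(phi),R(beta),.008,1,off,back)
p,o=P(0,52,back=.07)
env.goto(p+[0,0,.10],o); st("pre+"); env.move_straight(p,o); st("pre")
p,o=P(0,52,off=.001); hit=env.move_straight(p,o,max_speed=.06,until_force=8); st(f"at bar {hit}")
if not hit:
    env.close_gripper(12); st("grip")
E
python3 - <<'E'
import sys; sys.argv=['x']
from tape import *
env.move_straight([.5,.38,.30])
exec(open("swing.py").read())
cv2.imwrite("pics/bar.png",cv2.resize(env.grab_frame("scene")[130:280,150:350],(800,600)))
E
```

```text
pre+ 13.3 [0.3145 0.2357 0.3113] w 0.0879 F 0.0 [0.3 0.3 0. ]
pre 14.1 [0.3145 0.236  0.2119] w 0.0877 F 0.0 [ 0.6 -0.2  0.6]
at bar False 15.4 [0.3561 0.2018 0.1671] w 0.0878 F 0.0 [ 0.   1.3 -0.8]
grip 16.6 [0.3554 0.2013 0.1666] w 0.0084 F 12.0 [-5.2  0.3  0.2]
```

View pics/bar.png

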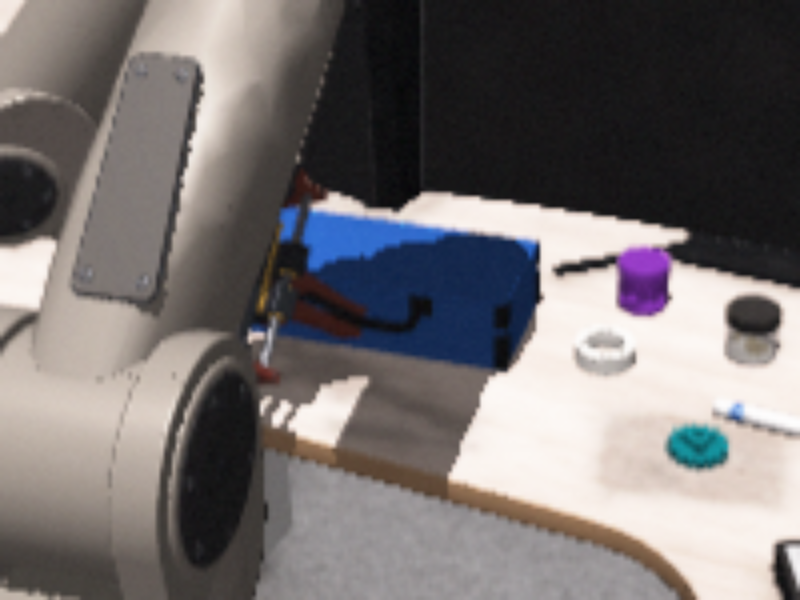

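The red fingers hold the bar at about (340,310), and the 8.4 mm opening matches the 9 mm bar. Now the arc.

```bash
python3 - <<'E'
from tape import *
R=np.radians
def P(th,phi,off=0,back=0,beta=-35): return pose2(CASE,th,R(phi),R(beta),.008,1,off,back)
ths=np.linspace(0,1.52,13)[1:]
for i,th in enumerate(ths):
    phi=52+16*th/1.52
    try: env.move_straight(*P(th,phi),max_speed=.1)
    except env.Unreachable: print("unreach",th); break
    if i%3==2: st(round(th,2))
    if np.linalg.norm(env.get_state()["contact_force"])>35 or env.get_state()["grip_width"]<.005: st("stop"); break
cv2.imwrite("pics/swing.png",cv2.resize(env.grab_frame("top")[100:290,130:380],(750,570)))
E
```

```text
0.38 17.7 [0.378  0.2047 0.2263] w 0.0088 F 12.0 [-4.7  0.6  0.7]
0.76 18.8 [0.4198 0.2109 0.2755] w 0.009 F 12.0 [ 0.4 -0.8 -1.4]
1.14 19.9 [0.476  0.2195 0.3093] w 0.0084 F 12.0 [-1.  -4.7  0.8]
1.52 21.0 [0.5394 0.2293 0.3223] w 0.0089 F 12.0 [ 1.1 -5.5  0.7]
```

View pics/swing.png

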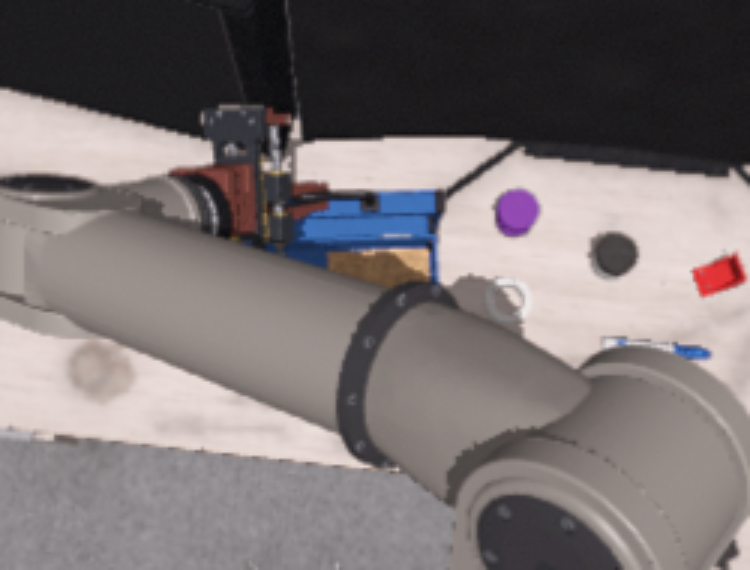

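Lid is held at about 1.52 rad. The cork mat shows in the right-hand (−y) compartment at (380,265). I release and back off, then look.

```bash
python3 - <<'E'
from tape import *
R=np.radians
def P(th,phi,off=0,back=0,beta=-35): return pose2(CASE,th,R(phi),R(beta),.008,1,off,back)
env.let_go(); st("open")
p,o=P(1.52,68,back=.08); env.move_straight(p,o); st("back")
# over the black jar, gripper closing along world y, by way of a point in front of the case
Q=down(0,[.62,-.18,.33]); env.goto([.50,.0,.40],Q); st("via"); env.goto([.621,-.182,.33],Q); st("over jar")
cv2.imwrite("pics/open.png",cv2.resize(env.grab_frame("scene")[110:290,150:390],(800,600)))
for n in("top","scene"):
    env.grab_frame(n)
    for d in env.regions_of("jar_mid",n):
        ys,xs=np.nonzero(d["mask"]); print(n,round(d["confidence"],2),len(xs),w(n,(xs.mean(),ys.mean()),.023)[:2].round(4))
yw=.151; print("bay",CASE[0]+.0615*np.sin(yw),CASE[1]-.0615*np.cos(yw))
E
```

```text
open 22.4 [0.5401 0.2295 0.3226] w 0.0876 F 0.0 [ 0.2 -0.8 -0.9]
back 23.0 [0.5091 0.2707 0.3829] w 0.0882 F 0.0 [ 0.9 -0.5 -0.9]
via 24.0 [0.4999 0.0007 0.3998] w 0.0881 F 0.0 [ 0.1 -0.3  0. ]
over jar 24.9 [ 0.6211 -0.1791  0.3307] w 0.0879 F 0.0 [-0.2  0.3  0.5]
top 0.68 189 [ 0.6241 -0.184 ]
top 0.6 196 [ 0.6606 -0.0737]
scene 0.66 236 [0.557  0.0691]
scene 0.57 230 [ 0.621 -0.179]
scene 0.54 211 [ 0.6583 -0.0689]
bay 0.5583512499630624 0.06909979955525689
```

View pics/open.png

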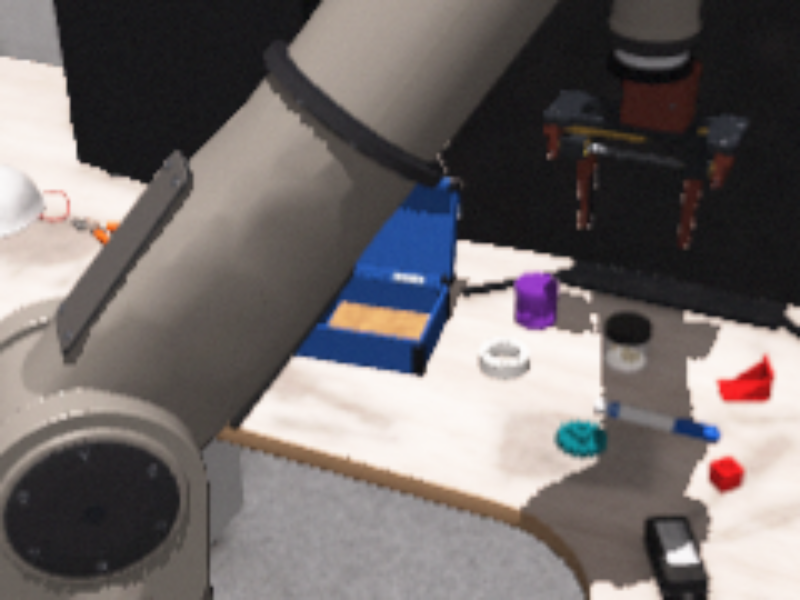

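The lid stands open, the mat at (375,320) is empty, and the black-capped jar is at (628,340) under the gripper. Now pick and place.

```bash
python3 - <<'E'
from tape import *
J=[.622,-.1815]; Q=down(0,[*J,.3])
env.move_straight([*J,.30],Q); hit=env.move_straight([*J,.218],max_speed=.08,until_force=6); st(f"at jar {hit}")
if hit: raise SystemExit
env.close_gripper(20); st("grip")
env.move_straight([*J,.30],max_speed=.1); st("lift")
if env.get_state()["grip_width"]<.035: raise SystemExit
yw=CASE[2]; dx=-.012
B=[CASE[0]+.0615*np.sin(yw)+dx*np.cos(yw),CASE[1]-.0615*np.cos(yw)+dx*np.sin(yw)]
env.goto([.54,-.06,.34],Q)
opts=[(np.abs(j-env.get_state()["joint_pos"]).max(),e) for e in(-.44,.44) if (j:=env.ik([*B,.30],q(yw+e+(np.pi if abs(Q[1])<.7 else 0)))) is not None]
e=min(opts)[1]; Qb=q(yw+e+(np.pi if abs(Q[1])<.7 else 0)); print("yaw off",opts)
env.goto([*B,.32],Qb); st("over bay")
env.move_straight([*B,.234],max_speed=.1); hit=env.move_straight([*B,.221],max_speed=.02,until_force=3); st(f"down {hit}")
cv2.imwrite("pics/place.png",cv2.resize(env.grab_frame("top")[120:270,180:380],(800,600)))
E
```

```text
at jar False 26.7 [ 0.6223 -0.1815  0.2186] w 0.0877 F 0.0 [-0.   0.3 -0.3]
grip 27.4 [ 0.622  -0.1815  0.218 ] w 0.0461 F 20.0 [-0.1 -0.2  0.4]
lift 28.4 [ 0.6217 -0.1816  0.2993] w 0.0461 F 20.0 [-0.8 -0.  -0.5]
yaw off [(np.float64(0.5290176443398731), -0.44), (np.float64(0.23586161680288797), 0.44)]
over bay 29.6 [0.5472 0.0668 0.3191] w 0.0461 F 20.0 [ 0.6  0.5 -0.1]
down True 31.2 [0.5466 0.0672 0.2246] w 0.0456 F 20.0 [-0.5 -1.2  2.6]
```

View pics/place.png

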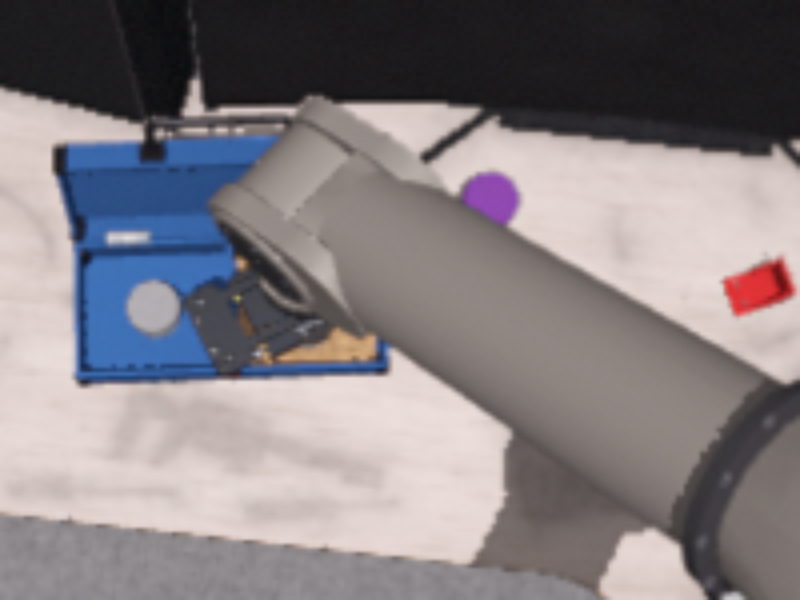

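The jar touched down at the expected height (TCP 0.2246 against 0.225 nominal), with the grey jar at (153,308) untouched. I release, rise and check.

```bash
python3 - <<'E'
from tape import *
env.let_go(); p=env.get_state()["eef_pos"]
env.move_straight([p[0],p[1],.34],max_speed=.1); env.goto([.45,-.25,.42],down(0,[.45,-.25,.42])); st("clear")
cv2.imwrite("pics/final.png",cv2.resize(env.grab_frame("top")[120:280,90:303],(800,600)))
E
```

```text
clear 34.6 [ 0.4505 -0.2488  0.4199] w 0.0882 F 0.0 [ 1.   0.  -0.5]
```

View pics/final.png

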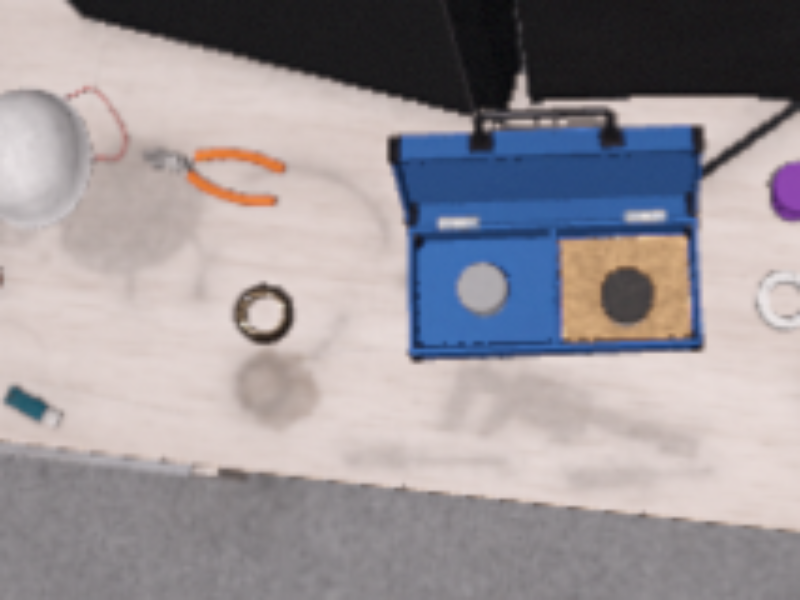

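The black jar stands on the cork at (627,295), the grey jar is in place at (482,288), the tape lies flat on the desk at (263,313), and the lid is open.

```bash
python3 -c "
from workcell import env
print(env.hand_in())"
```

```text
the job is handed in; nothing more can be done
None
```

I handed in the job at about 35 s of the 69 s allowed: the tape lies flat on the desk, the lid stands open, and the black-capped jar is upright on the cork; the hand-in call returned no verdict.

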